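# Refit the filler plug of a small gearbox without cross-threading it

### The arm

A 7-joint arm with a two-finger parallel gripper is mounted at the origin on a cart in front of the work surface, level with it; the furniture and walls round the work are solid. World frame = base frame: x ahead of the robot, y to its left, z up, the work surface at z = 0. Lengths are in m, angles in rad, forces in N, time in s.
With the tool pointing down it reaches from about 0.35 to 0.9 m from the base axis. Payload 8.1 kg.
Tool frame: the origin (TCP) lies between the finger pads; the fingertips stand 8 mm ahead of it and the grasp point (between the pads) lies 11 mm behind it (arm.tcp_to_tips is the distance from the TCP to the fingertips, in m); z points along the fingers, x is the direction in which the jaws open and shut, and the axes are right-handed (so a half turn about z gives the same grasp; the last joint's range is limited). The gripper opens to 92 mm and grips with 3 to 60 N. Pads are 19 mm wide; open, the fingers measure 130 mm over their backs; the gripper's body (75 mm by 190 mm) begins 47 mm behind the grasp point.
Start: joints at [-1.302, 0.434, 0.025, 1.573, -0.012, 1.134, -0.075], TCP at [0.227, 0.582, 0.212] pointing down, gripper open.
Joint ranges: [-2.62, 2.62], [-0.44, 2.09], [-1.27, 1.32], [0.08, 2.57], [-1.32, 4.46], [0.12, 2], [-2.74, 2.74]. Speed limits (rad/s): [2.22, 2.22, 3.01, 3.01, 3.14, 3.14, 3.14].

### API

Orientations are given as a rotation vector (axis times angle).
In Python, from cell import arm, eyes gives the robot as it stands.
- The arm moves only by the tool play_rows, never from a script. Its argument "rows" is a list of rows, each a list of 3 entries, a list of its own where there are three numbers: the shift along the tool's x, y, z each as a share of 50 cm, from -1 to 1, then the turn, a rotation vector about the tool's x, y, z each as a share of 60 degrees, from -1 to 1, then the opening, from -1 (shut) to 1 (fully open), so that 0 is half open. In form: [[[dx, dy, dz], [ax, ay, az], grip], ...]. A call has 1 to 10 rows; each row is the pose to reach, as a shift and turn from the pose commanded when the call began, along the tool's axes at that moment; what a row does not reach only later rows make up. A row lasts 1/10 s, in which the tool goes at most 50 mm and 8.59 degrees, less where a joint would pass 70% of its speed; a pose out of reach is approached as far as the arm can. A call with a number of a shift or a turn outside -1 to 1 is refused whole. A call with a gripper value outside its range is refused whole. The fingers move at their own pace and stop on an object; "newtons" is the grip in N (left out, the last holds). Time passes only in rows, so rows that repeat a pose let the fingers close. It gives the time, the measured TCP pose, the force and the opening at its end, in the units of the state.
- arm.observe(): the state, without advancing time (a new reading comes with each control period).
- eyes.get_image(name): name is "scene" or "top"; returns (picture, depth): 400x640x3 uint8, red, green, blue; 400x640 float32, m along the optical axis (not along the pixel's ray), 0 where there is no reading.
- eyes.get_calibration(name): a dict with "intrinsics" (3x3 intrinsics, pixels), "R" (3x3) and "t" (3): a world point X has camera coordinates R X + t. Camera axes: x right, y down, z forward; pixel columns grow to the right and rows downward; lengths in m; the calibration is good to about 2 mm. A picture is of the moment at which its call begins. get_calibration takes no time and is no camera call.
- arm.sign_off(): hands the job in, once; it reports no verdict.
The state is a dict: "clock": time; "joints": joint angles; "dq": joint speeds; "joint_efforts": joint torques, N m; "position": TCP position; "ee_rot": TCP orientation; "force": force on the tool from outside, world axes, zero at the start; "ft_torque": the same for the moment, N m; "width": opening from 0.0 (shut) to 1.0 (fully open).
Only numpy, scipy, OpenCV 4.12 (cv2) and the standard library are available. Lean on these libraries where they do the work, as an engineer would, in place of code of your own. Each camera call takes 0.05 s, during which the arm holds its last target.

### The job

Screw the steel filler plug back into the filler hole on top of the grey gearbox: set it level in the hole, turn it gently backward (anticlockwise from above) until you feel the thread start drop, then turn it clockwise until its flange sits fully down on the rim, and let go. Never force it: the brass thread insert must not be twisted round in its seat and the plug must not be pressed hard or over-tightened. Leave the chisel and the sanding block lying beside it where they are.

Things in the scene. Friction and masses are not known exactly. Their poses are not given: they have to be found in the camera images.
- plug: loose steel filler plug standing on its nose on the bench, about 0.2 kg. Origin: centre of the nose end; z up its axis. Shank 33 mm across, 24 mm long; four radial pins (the male thread, 6 mm thick, 47 mm over the tips) 6 mm above the nose, along its x and y axes. Flange 62 mm across from 24 to 30 mm up
- plug_grip (a point): middle of the plug's upright grip bar, on the axis 44 mm above the plug's origin. The bar is 48 mm long (along the plug's x), 14 mm thick (along y) and stands from 30 to 58 mm above the origin, on the flange
- plug_flange (a point): point on the plug's axis at the underside of its flange, 24 mm above the plug's origin; it meets filler_mouth when the plug is home
- gearbox: fixed small grey cast gearbox, 124 x 96 mm at the feet, 78 mm high, with a square pad (88 x 80 mm) on top that holds the filler hole, and a steel shaft stub sticking out to its +x side. Origin: centre of its underside, z up
- filler_mouth (a point): centre of the filler hole's mouth at the top of the rim, 78 mm above the bench, z up. Hole 49 mm wide with a 2 mm chamfer. Inside is a brass insert with a coarse right-hand thread (clockwise from above screws in) of four starts 90 degrees apart; their angle differs each time and is not measured. Clockwise in the groove the plug sinks 6.9 mm per radian, with about 1 mm of up-and-down play
- thread_top (a point): on the hole's axis, 6 mm below the rim: the flat tops of the thread ridges. Pins lowered in rest there (flange 15 mm above the rim), on blunt stops between ridges (flange 18.5 mm up) or fall straight into the start gaps. Turned anticlockwise, at most 85 degrees, they drop off into the gaps. Turned clockwise up here they jam against the stops
- thread_start (a point): on the hole's axis, 17 mm below the rim: floor of the start gaps. Pins that have dropped rest there, flange 4 mm above the rim, with about 8 degrees of play, ending anticlockwise at a blunt stop. From there 30 to 60 degrees clockwise bring the flange onto the rim, and the thread grows tight at once or a little later
- insert (a joint): rotation of the brass thread insert in its seat in the gearbox, rad, 0 at the start, whatever the angle of its thread starts, positive anticlockwise from above. It is only pressed in: a torque of about 0.8 N m turns it, and it must stay within 0.08; keep the plug's contact forces on the gearbox well under 70 N in all
- chisel_flat: flat carving chisel, 240 mm long, lying on the bench (bystander)
- sand_block_a: cork sanding block, 104 x 59 x 30 mm, lying on the bench (bystander)
There are look-alikes about, which are no part of the job. There is more than one size of the plug; the one meant has the size given above.

How it is judged:
On the way:
1. the plug has dropped into the thread start (z of plug_flange in the frame of filler_mouth below 0.0065 m and horizontal distance between plug_flange and filler_mouth below 0.004 m and angle between plug's own z axis and vertical below 0.1 rad), for 0.2 s.
At the end, for the whole second after the job is handed in: The plug is at rest in the filler hole, screwed in until the flange is within 1.5 mm of the rim, centred within 3 mm and upright within 0.05 rad (z of plug_flange in the frame of filler_mouth below 0.0015 m and horizontal distance between plug_flange and filler_mouth below 0.003 m and angle between plug's own z axis and vertical below 0.05 rad and linear speed of plug below 0.01 m/s); the robot touches nothing.
It fails at once if the thread insert is twisted more than 0.08 rad in its seat (value of joint insert above 0.08 rad or value of joint insert below -0.08 rad).
It fails at once if the plug and the gearbox bear on each other with more than 70 N in all (pressed hard or over-tightened) (contact force between plug and gearbox above 70 N).
It fails at once if a bystander is moved more than 30 mm (distance of any of chisel_flat, sand_block_a from where it was at the start of the episode above 0.03 m).
It also fails if it takes over 72 s, if anything falls off the work surface, if the arm or the gripper's body presses on something with over 40 N, if the wrist force passes 120 N, or if a joint passes its speed limit or range.

## Working session

There is one attempt and no reset: what is moved stays moved. The work goes in short steps, Python scripts to look and compute and a tool call to move; the robot and the scene stay as the last step left them, time stands still between calls to the robot, and variables do not carry over. Pictures are saved under pics/ and viewed, and the job is handed in when it is done.

Besides the shell and the picture viewer there is one more tool, called after "Request:" as a command line: name --argument value ..., lists and objects as JSON in quotes. play_rows: Moves the arm, as the interface text tells. Its arguments: {"type":"object","properties":{"rows":{"type":"array","items":{"type":"array"}},"newtons":{"type":"number"}},"required":["rows"]}

```bash
mkdir -p pics; ls
python3 - <<'E'
from cell import arm, eyes
import cv2
for n in ("scene","top"):
    p,d=eyes.get_image(n); cv2.imwrite(f"pics/{n}0.png",p[:,:,::-1])
    import numpy as np; np.savez(f"{n}0.npz",p=p,d=d)
    print(eyes.get_calibration(n))
print(arm.observe())
E
```

```text
pics
{'intrinsics': array([[452.00088627,   0.        , 315.74799624],
       [  0.        , 452.00088627, 200.63998863],
       [  0.        ,   0.        ,   1.        ]]), 'R': array([[ 0.43583953, -0.90001246, -0.00463507],
       [-0.50177476, -0.2387074 , -0.83140896],
       [ 0.74717199,  0.36468665, -0.55564166]]), 't': array([-0.24084891,  0.41664995,  0.46694913])}
{'intrinsics': array([[396.71998839,   0.        , 316.89448018],
       [  0.        , 396.71998839, 197.7669982 ],
       [  0.        ,   0.        ,   1.        ]]), 'R': array([[-0.00164718, -0.9999072 , -0.01352325],
       [-0.98322187,  0.00408613, -0.18236789],
       [ 0.18240623,  0.01299597, -0.98313736]]), 't': array([0.06262084, 0.63931899, 0.82421284])}
{'clock': 0.1, 'joints': array([-1.30160362,  0.43515037,  0.02495915,  1.57398989, -0.01159245,
        1.13401161, -0.07507815]), 'dq': array([-3.09428892e-04, -1.80449551e-03,  8.24077515e-04, -3.91492269e-03,
       -1.00017223e-04,  7.46699587e-04,  4.64659764e-05]), 'joint_efforts': array([ 3.63833511e-03, -6.69122601e+01,  9.88581218e-01, -3.15146685e+01,
       -6.03549834e-02,  3.73735128e-02,  6.51628579e-05]), 'position': array([0.22692623, 0.58183687, 0.2114314 ]), 'ee_rot': array([ 2.59303452e+00,  1.77203544e+00, -1.71143123e-03]), 'force': array([ 0.21557152, -0.3535563 ,  0.68613602]), 'ft_torque': array([ 0.03125762, -0.06713833, -0.00094533]), 'width': 1.0019926089724829}
```

View pics/scene0.png

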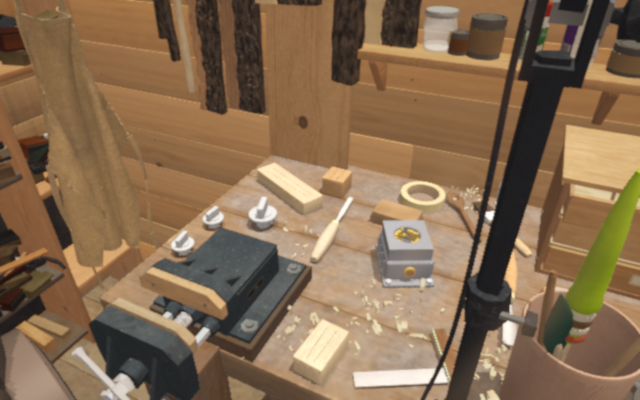

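View pics/top0.png

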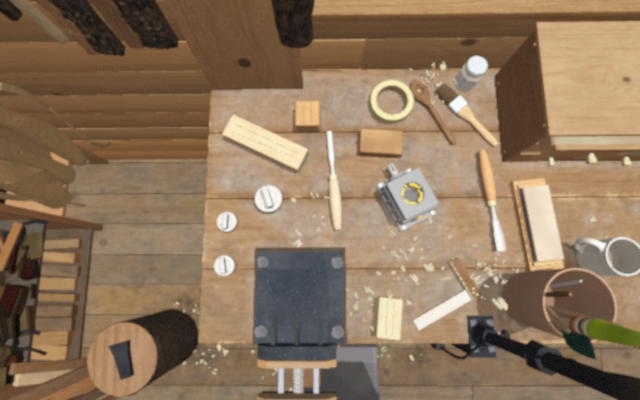

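In the top view there are three candidate plugs: (268,199), (226,222) and (224,265). The first is the largest. The gearbox is at about (410,195). Next I'll measure their sizes.

```bash
cat > h.py <<'E'
import numpy as np, cv2
from cell import arm, eyes
def deproj(n,d):
    c=eyes.get_calibration(n);K=c['intrinsics']
    v,u=np.mgrid[0:400,0:640]
    P=np.stack([(u-K[0,2])/K[0,0]*d,(v-K[1,2])/K[1,1]*d,d],-1)
    return (P-c['t'])@c['R']
def ray_z(n,u,v,z):
    c=eyes.get_calibration(n);K=c['intrinsics']
    r=c['R'].T@np.array([(u-K[0,2])/K[0,0],(v-K[1,2])/K[1,1],1]);o=-c['R'].T@c['t']
    return o+r*(z-o[2])/r[2]
def proj(n,X):
    c=eyes.get_calibration(n);q=c['intrinsics']@(c['R']@np.asarray(X)+c['t']);return q[:2]/q[2]
def crop(p,u0,v0,w,h,s,f):
    cv2.imwrite(f,cv2.resize(p[v0:v0+h,u0:u0+w,::-1],None,fx=s,fy=s,interpolation=cv2.INTER_CUBIC))
E
python3 - <<'E'
from h import *
T=np.load('top0.npz');W=deproj('top',T['d']);
for (u,v) in [(268,199),(226,222),(224,265)]:
    w=W[v-25:v+26,u-25:u+26].reshape(-1,3); 
    for lo,hi in [(.02,.04),(.045,.08)]:
        m=(w[:,2]>lo)&(w[:,2]<hi); q=w[m]
        if len(q): print((u,v),lo,len(q),q.mean(0).round(4),q.min(0).round(4),q.max(0).round(4),np.median(q[:,2]).round(4))
crop(T['p'],200,165,110,120,5,'pics/a.png')
crop(T['p'],360,145,100,100,6,'pics/b.png')
np.set_printoptions(linewidth=200)
w=W[150:240,365:450].reshape(-1,3);m=(w[:,2]>.07)&(w[:,2]<.085);q=w[m];print(len(q),q.mean(0),q.min(0),q.max(0),np.median(q[:,2]))
S=np.load('scene0.npz');crop(S['p'],160,180,130,90,6,'pics/c.png');crop(S['p'],360,200,90,100,6,'pics/d.png')
W2=deproj('scene',S['d'])
w=W2[195:235,240:285].reshape(-1,3)
for lo,hi in [(.02,.034),(.04,.08)]:
    q=w[(w[:,2]>lo)&(w[:,2]<hi)];print(len(q),q.mean(0),q.min(0),q.max(0))
E
```

```text
(268, 199) 0.02 417 [0.6434 0.1725 0.0308] [0.6147 0.1164 0.0222] [0.6761 0.2043 0.0392] 0.0307
(268, 199) 0.045 138 [0.644  0.1739 0.0571] [0.6218 0.1615 0.0451] [0.6674 0.1869 0.0628] 0.0574
(226, 222) 0.02 221 [0.592  0.2694 0.0245] [0.5716 0.2494 0.02  ] [0.614  0.2922 0.04  ] 0.023
(226, 222) 0.045 2 [0.5944 0.2719 0.0459] [0.583  0.2713 0.0453] [0.6058 0.2726 0.0466] 0.0459
(224, 265) 0.02 235 [0.4921 0.2708 0.0241] [0.4707 0.2508 0.0201] [0.5152 0.2947 0.0399] 0.0229
(224, 265) 0.045 3 [0.4867 0.2725 0.0464] [0.4838 0.2697 0.0451] [0.4881 0.2741 0.0481] 0.0458
1237 [ 0.64531615 -0.14549424  0.07776307] [ 0.58958583 -0.19970219  0.07005284] [ 0.7016404  -0.09072247  0.08330668] 0.07807657349272225
283 [0.63679163 0.16847711 0.03072157] [0.61221769 0.1168534  0.02413448] [0.67315435 0.20555505 0.03393489]
147 [0.63693241 0.17039106 0.05371721] [0.61792991 0.16077698 0.04011039] [0.66477279 0.18612569 0.06033302]
```

View pics/a.png

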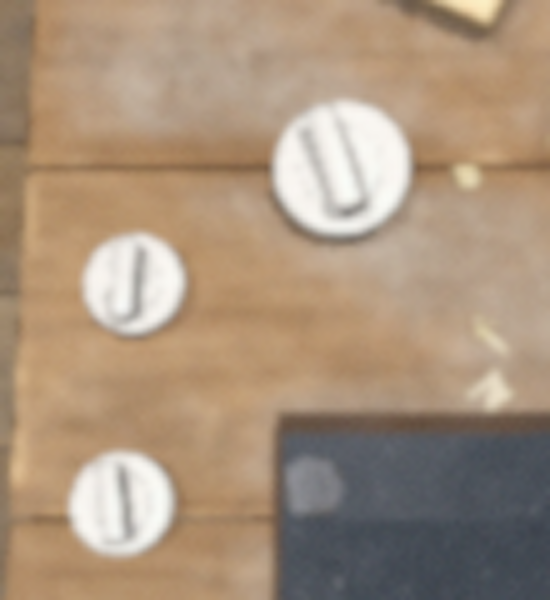

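View pics/b.png

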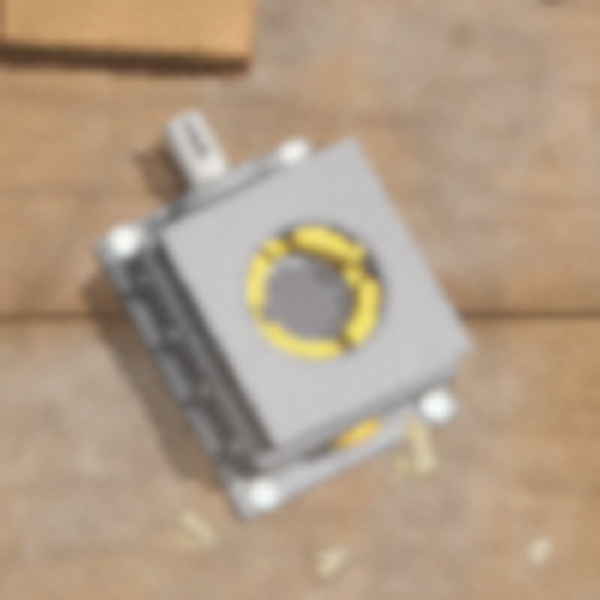

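View pics/c.png

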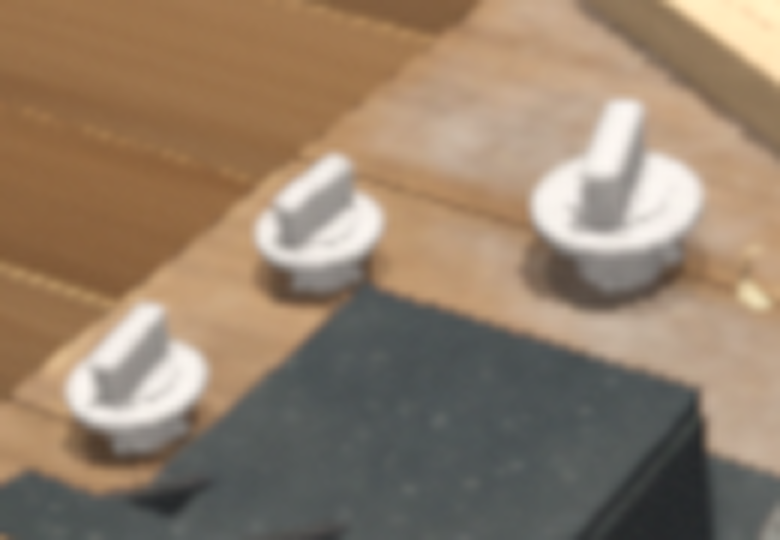

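View pics/d.png

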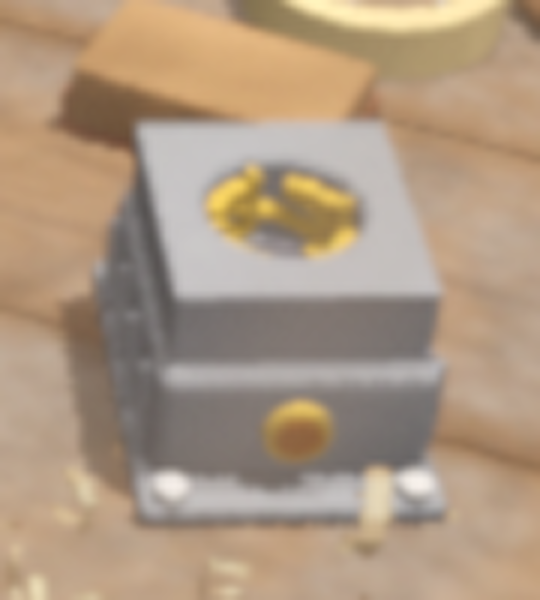

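```bash
cat > fit.py <<'E'
from h import *
from scipy.ndimage import map_coordinates, gaussian_filter
from scipy.optimize import minimize
def circfit(n,p,c0,z,rs,sign,span=.012):
    g=gaussian_filter(cv2.cvtColor(p,cv2.COLOR_RGB2GRAY).astype(float),.5)
    a=np.linspace(0,2*np.pi,180,endpoint=False)
    c=eyes.get_calibration(n)
    def samp(x,y,r):
        X=np.stack([x+r*np.cos(a),y+r*np.sin(a),np.full_like(a,z)],1)
        q=(X@c['R'].T+c['t'])@c['intrinsics'].T; q=q[:,:2]/q[:,2:]
        return map_coordinates(g,[q[:,1],q[:,0]],order=1)
    def cost(x,y,r): # sign=+1: brighter outside
        d=sign*(samp(x,y,r+.002)-samp(x,y,r-.002)); return np.clip(d,-20,80).mean()
    res=[]
    for r in rs:
        gx=np.arange(-span,span+1e-9,.002)
        b=max((cost(c0[0]+i,c0[1]+j,r),c0[0]+i,c0[1]+j) for i in gx for j in gx)
        m=minimize(lambda v:-cost(v[0],v[1],r),b[1:],method='Nelder-Mead',options=dict(initial_simplex=[(b[1],b[2]),(b[1]+.001,b[2]),(b[1],b[2]+.001)]))
        res.append((round(-m.fun,1),round(r,4),m.x.round(4)))
    return res
E
python3 - <<'E'
from fit import *
T=np.load('top0.npz');S=np.load('scene0.npz')
for n,D in (('top',T),('scene',S)):
    print(n,'flange');[print(*r) for r in circfit(n,D['p'],(.641,.172),.030,[.030,.031,.032],-1)]
    print(n,'hole');[print(*r) for r in circfit(n,D['p'],(.645,-.146),.078,[.0235,.0245,.0255,.0265,.0275],+1)]
    W=deproj(n,D['d'])
    # bar
    m=(W[...,2]>.048)&(W[...,2]<.066)&(np.hypot(W[...,0]-.641,W[...,1]-.172)<.035)
    q=W[m][:,:2]; r=cv2.minAreaRect((q*1e3).astype(np.float32));e,v=np.linalg.eigh(np.cov(q.T));print('bar',len(q),r,np.degrees(np.arctan2(v[1,1],v[0,1])))
    m=(W[...,2]>.070)&(W[...,2]<.086)&(np.hypot(W[...,0]-.645,W[...,1]+.146)<.07)
    q=W[m][:,:2];r=cv2.minAreaRect((q*1e3).astype(np.float32));print('pad',len(q),r)
E
```

```text
top flange
54.9 0.03 [0.6442 0.1742]
60.4 0.031 [0.6448 0.1743]
58.1 0.032 [0.6452 0.1742]
top hole
19.5 0.0235 [ 0.6492 -0.1503]
17.0 0.0245 [ 0.6495 -0.151 ]
14.1 0.0255 [ 0.6499 -0.153 ]
12.6 0.0265 [ 0.6501 -0.1547]
12.5 0.0275 [ 0.6451 -0.1459]
bar 133 ((644.97314453125, 174.61318969726562), (47.34893035888672, 13.526660919189453), 19.611780166625977) -160.39401791309118
pad 1237 ((645.97021484375, -146.01148986816406), (87.62496948242188, 81.18482208251953), 26.738426208496094)
scene flange
37.3 0.03 [0.6428 0.1743]
40.4 0.031 [0.6434 0.1747]
39.9 0.032 [0.644  0.1747]
scene hole
19.6 0.0235 [ 0.6484 -0.1466]
20.2 0.0245 [ 0.647  -0.1456]
19.6 0.0255 [ 0.6465 -0.1454]
17.2 0.0265 [ 0.6468 -0.1456]
14.2 0.0275 [ 0.6494 -0.1434]
bar 114 ((642.769775390625, 173.39979553222656), (49.44445037841797, 14.036219596862793), 17.58118438720703) -161.4121521420961
pad 1268 ((644.5980834960938, -145.65103149414062), (92.98001098632812, 80.47496795654297), 26.50815773010254)
```

Run:
```python
from fit import *
print(ray_z('top',412.2,193.5,.0765))
T=np.load('top0.npz');S=np.load('scene0.npz')
def ov(n,D,c,u0,v0,w,h,s,f):
    im=cv2.resize(D['p'][v0:v0+h,u0:u0+w,::-1],None,fx=s,fy=s,interpolation=cv2.INTER_CUBIC)
    for r,z,col in((.0245,.076,(0,0,255)),(.0265,.078,(0,255,0))):
        for a in np.linspace(0,2*np.pi,60):
            q=proj(n,[c[0]+r*np.cos(a),c[1]+r*np.sin(a),z]); cv2.circle(im,tuple(int(t) for t in ((q-[u0,v0]+.5)*s)),1,col,-1)
    cv2.imwrite(f,im)
ov('top',T,(.646,-.146),380,165,60,60,10,'pics/e.png')
ov('scene',S,(.646,-.146),380,215,60,50,10,'pics/f.png')
```

```text
[ 0.64488694 -0.14722471  0.0765    ]
```

View pics/e.png

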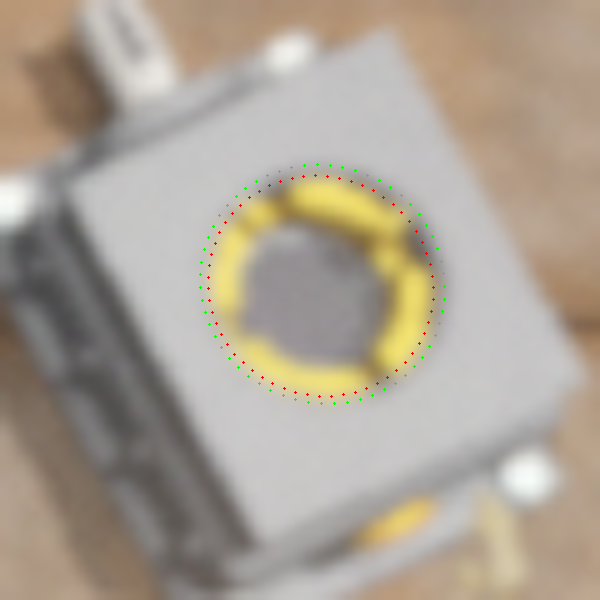

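View pics/f.png

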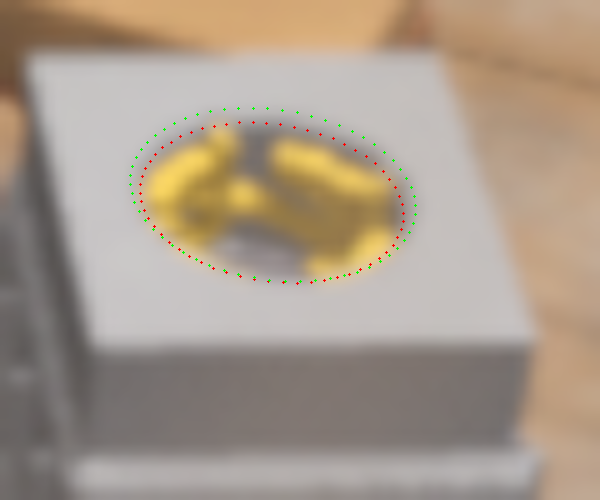

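Run:
```python
from fit import *
T=np.load('top0.npz')
W=deproj('top',T['d'])
for c in((.6445,.1742),(.646,-.146)):
    r=np.hypot(W[...,0]-c[0],W[...,1]-c[1]);m=(r<.14)&(r>.036)&(W[...,2]>.07)
    print(m.sum(), W[m].max(0) if m.any() else '')
cat=0
# tool-frame deltas
from scipy.spatial.transform import Rotation as R
o=arm.observe();R0=R.from_rotvec(o['ee_rot']);print(R0.as_matrix().round(3))
for yaw in (109,-71):
  tgt=np.array([.6445,.1742,.13]);print(yaw,'shift share',(R0.as_matrix().T@(tgt-o['position'])/.5).round(4))
  c,s=np.cos(np.radians(yaw)),np.sin(np.radians(yaw));M=np.array([[c,s,0],[s,-c,0],[0,0,-1]])
  print('turn',(R0.inv()*R.from_matrix(M)).as_rotvec(degrees=True).round(2))
```

```text
0 
653 [ 0.7016404  -0.09072247  0.08283803]
[[ 0.363  0.932 -0.   ]
 [ 0.932 -0.363 -0.001]
 [-0.001  0.    -1.   ]]
109 shift share [-0.4559  1.0743  0.1636]
turn [-2.00e-02  8.00e-02 -4.03e+01]
-71 shift share [-0.4559  1.0743  0.1636]
turn [1.000e-01 3.000e-02 1.397e+02]
```

Request:
play_rows --rows '[[[-0.228,0.537,0.0],[0,0,1],1],[[-0.228,0.537,0.0],[0,0,1],1],[[-0.228,0.537,0.0],[0,0,1],1],[[-0.228,0.537,0.0],[0,0,1],1],[[-0.228,0.537,0.0],[0,0,1],1],[[-0.228,0.537,0.0],[0,0,1],1],[[-0.228,0.537,0.0],[0,0,1],1],[[-0.228,0.537,0.0],[0,0,1],1]]'

```text
clock: 0.9
position: [0.4366, 0.3773, 0.2119]
ee_rot: [3.133, 0.23, -0.0]
force: [-0.4, 1.3, -1.5]
width: 1.001
```

```bash
cat > delta.py <<'E'
from h import *
from scipy.spatial.transform import Rotation as R
def delta(tgt,yaw):
    o=arm.observe();R0=R.from_rotvec(o['ee_rot']);m=R0.as_matrix()
    c,s=np.cos(np.radians(yaw)),np.sin(np.radians(yaw));M=np.array([[c,s,0],[s,-c,0],[0,0,-1]])
    print('t',round(o['clock'],2),'pos',o['position'].round(4),'yaw',np.degrees(np.arctan2(m[1,0],m[0,0])).round(2),'tilt',np.degrees(np.arccos(-m[2,2])).round(2),'j',o['joints'].round(2),'F',o['force'].round(2),'T',o['ft_torque'].round(3),'w',round(o['width'],4))
    print('shift',(m.T@(np.array(tgt)-o['position'])/.5).round(4),'turn',((R0.inv()*R.from_matrix(M)).as_rotvec(degrees=True)/60).round(4))
if __name__=='__main__':
    import sys; a=[float(x) for x in sys.argv[1:]]; delta(a[:3],a[3])
E
python3 delta.py .6445 .1742 .13 -71
```

```text
t 0.9 pos [0.4366 0.3773 0.2119] yaw 8.39 tilt 0.04 j [-1.05  0.36  0.33  1.71 -0.13  1.09 -0.53] F [-0.35  1.3  -1.48] T [-0.052  0.1    0.04 ] w 1.0014
shift [0.3521 0.4624 0.1639] turn [ 6.0000e-04 -2.0000e-04  1.3232e+00]
```

Request:
play_rows --rows '[[[0.352,0.462,0.0],[0,0,1],1],[[0.352,0.462,0.0],[0,0,1],1],[[0.352,0.462,0.1],[0,0,1],1],[[0.352,0.462,0.1],[0,0,1],1],[[0.352,0.462,0.1],[0,0,1],1],[[0.352,0.462,0.1],[0,0,1],1],[[0.352,0.462,0.1],[0,0,1],1],[[0.352,0.462,0.1],[0,0,1],1],[[0.352,0.462,0.1],[0,0,1],1]]'

```text
clock: 1.8
position: [0.6437, 0.1792, 0.1616]
ee_rot: [-2.838, 1.346, 0.003]
force: [0.4, 0.6, -0.3]
width: 1.001
```

```bash
python3 delta.py .6445 .1742 .1 -71
```

```text
t 1.8 pos [0.6437 0.1792 0.1616] yaw -50.75 tilt 0.09 j [-0.72  0.6   0.6   1.55 -0.37  1.11 -0.92] F [ 0.42  0.57 -0.29] T [-0.103  0.141  0.026] w 1.0013
shift [0.0089 0.005  0.1232] turn [0.0008 0.0013 0.3375]
```

Request:
play_rows --rows '[[[0.009,0.005,0.05],[0,0,0.3375],1],[[0.009,0.005,0.123],[0,0,0.3375],1],[[0.009,0.005,0.123],[0,0,0.3375],1],[[0.009,0.005,0.123],[0,0,0.3375],1],[[0.009,0.005,0.123],[0,0,0.3375],1],[[0.009,0.005,0.123],[0,0,0.3375],1]]'

```text
clock: 2.4
position: [0.6459, 0.1727, 0.1018]
ee_rot: [-2.551, 1.83, -0.001]
force: [-0.0, 0.1, 0.3]
width: 0.998
```

```bash
python3 delta.py .6445 .1742 .0402 -71
python3 - <<'E'
from h import *
p,d=eyes.get_image('top');crop(p,215,150,110,100,6,'pics/g.png')
p,d=eyes.get_image('scene');crop(p,200,130,130,110,6,'pics/g2.png')
E
```

```text
t 2.4 pos [0.6459 0.1727 0.1018] yaw -71.3 tilt 0.11 j [-0.75  0.68  0.66  1.62 -0.47  1.01 -1.18] F [-0.04  0.11  0.34] T [-0.061  0.173  0.054] w 0.9979
shift [-0.0037  0.002   0.1231] turn [-0.0018  0.0006 -0.0051]
```

View pics/g2.png

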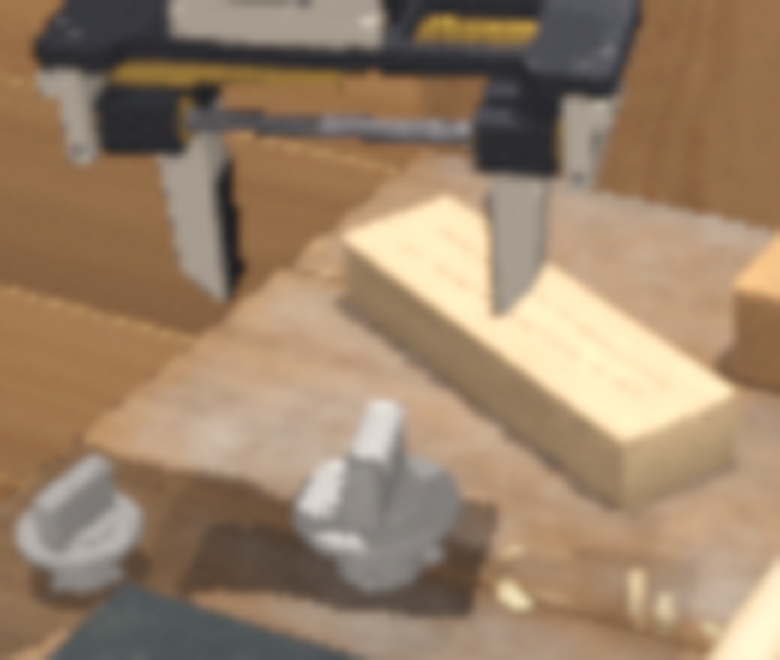

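Request:
play_rows --rows '[[[-0.003,0.002,0.06],[0,0,0],1],[[-0.003,0.002,0.1],[0,0,0],1],[[-0.003,0.002,0.115],[0,0,0],1],[[-0.003,0.002,0.12],[0,0,0],1],[[-0.003,0.002,0.12],[0,0,0],1],[[-0.003,0.002,0.12],[0,0,0],1]]'

```text
clock: 3.1
position: [0.645, 0.1728, 0.0418]
ee_rot: [-2.548, 1.836, -0.002]
force: [0.2, 0.7, 0.6]
width: 0.997
```

```bash
python3 delta.py .6445 .1742 .0402 -71
python3 - <<'E'
from h import *
p,d=eyes.get_image('top');crop(p,215,150,110,100,6,'pics/i.png')
p,d=eyes.get_image('scene');crop(p,200,150,130,100,6,'pics/i2.png')
E
```

```text
t 3.1 pos [0.645  0.1728 0.0418] yaw -71.55 tilt 0.1 j [-0.72  0.74  0.62  1.67 -0.52  0.9  -1.15] F [0.18 0.66 0.62] T [-0.05   0.183  0.016] w 0.997
shift [-0.0029  0.0001  0.0032] turn [-0.0017 -0.0001 -0.0092]
```

View pics/i2.png

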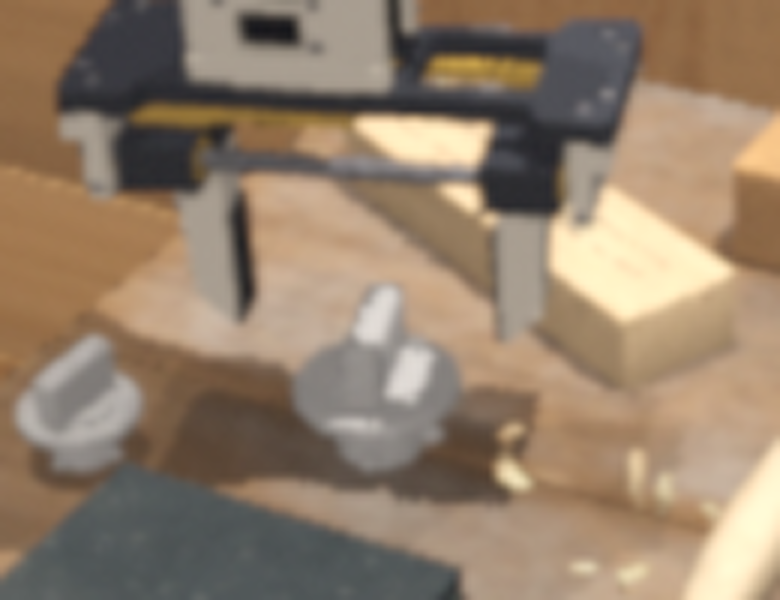

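Request:
play_rows --rows '[[[0,0,0],[0,0,0],0],[[0,0,0],[0,0,0],-0.5],[[0,0,0],[0,0,0],-0.6],[[0,0,0],[0,0,0],-1],[[0,0,0],[0,0,0],-1],[[0,0,0],[0,0,0],-1],[[0,0,0],[0,0,0],-1],[[0,0,0],[0,0,0],-1],[[0,0,0],[0,0,0],-1],[[0,0,0],[0,0,0],-1]]' --newtons 20

```text
clock: 4.2
position: [0.6441, 0.1728, 0.0406]
ee_rot: [-2.549, 1.837, 0.0]
force: [0.8, 1.2, 1.5]
width: 0.18
```

```bash
python3 delta.py .6445 .1742 .0402 -71
```

```text
t 4.2 pos [0.6441 0.1728 0.0406] yaw -71.56 tilt 0.0 j [-0.72  0.74  0.62  1.67 -0.52  0.9  -1.15] F [0.82 1.18 1.5 ] T [ 0.201  0.216 -0.024] w 0.1797
shift [-0.0024 -0.0016  0.0009] turn [-0.      0.0001 -0.0093]
```

Request:
play_rows --rows '[[[0,0,0],[0,0,0],-1],[[0,0,0],[0,0,0],-1],[[0,0,0],[0,0,0],-1],[[0,0,-0.02],[0,0,0],-1],[[0,0,-0.04],[0,0,0],-1],[[0,0,-0.06],[0,0,0],-1],[[0,0,-0.08],[0,0,0],-1],[[0,0,-0.1],[0,0,0],-1]]'

```text
clock: 5.0
position: [0.6443, 0.1728, 0.0918]
ee_rot: [-2.548, 1.836, -0.0]
force: [0.2, 0.5, -3.7]
width: 0.145
```

```bash
python3 delta.py .646 -.146 .19 -71;python3 - <<'E'
from h import *
p,d=eyes.get_image('scene');crop(p,200,130,130,110,6,'pics/j2.png')
E
```

```text
t 5.0 pos [0.6443 0.1728 0.0918] yaw -71.56 tilt 0.03 j [-0.75  0.68  0.66  1.63 -0.48  0.99 -1.18] F [ 0.24  0.53 -3.68] T [-0.136  0.187 -0.007] w 0.1453
shift [ 0.6059  0.1984 -0.1964] turn [-0.0005  0.     -0.0093]
```

View pics/j2.png

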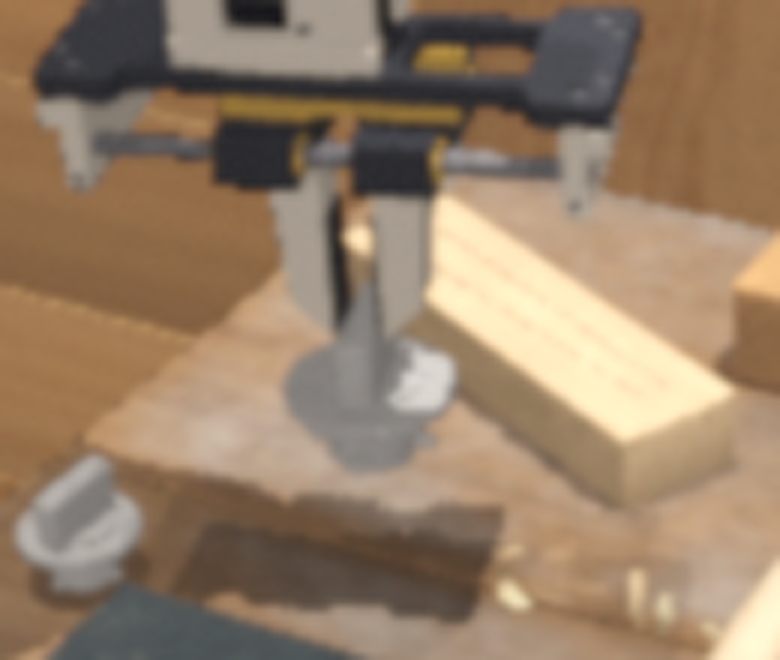

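Request:
play_rows --rows '[[[0.0,0,-0.136],[0,0,0],-1],[[0.1,0.03,-0.136],[0,0,0],-1],[[0.2,0.066,-0.136],[0,0,0],-1],[[0.3,0.099,-0.136],[0,0,0],-1],[[0.4,0.132,-0.136],[0,0,0],-1],[[0.5,0.165,-0.136],[0,0,0],-1],[[0.57,0.188,-0.136],[0,0,0],-1],[[0.606,0.198,-0.136],[0,0,0],-1],[[0.606,0.198,-0.136],[0,0,0],-1],[[0.606,0.198,-0.136],[0,0,0],-1]]'

```text
clock: 6.05
position: [0.646, -0.1461, 0.1586]
ee_rot: [-2.547, 1.838, 0.001]
force: [0.3, 0.5, -2.3]
width: 0.145
```

```bash
python3 delta.py .646 -.146 .115 -71;python3 - <<'E'
from fit import *
p,d=eyes.get_image('scene');crop(p,330,130,130,110,6,'pics/k2.png')
z=arm.observe()['position'][2]-.0106
[print(*r) for r in circfit('scene',p,(.646,-.146),z,[.030,.031,.032],-1)]
p,d=eyes.get_image('top');crop(p,350,120,130,110,6,'pics/k.png')
E
```

```text
t 6.05 pos [ 0.646  -0.1461  0.1586] yaw -71.62 tilt 0.04 j [-0.29  0.61  0.69  1.58 -0.42  1.11 -0.74] F [ 0.33  0.5  -2.29] T [ 0.016  0.182 -0.025] w 0.1453
shift [-0.0001 -0.0001  0.0873] turn [-0.0002  0.0006 -0.0104]
6.9 0.03 [ 0.6631 -0.1506]
6.8 0.031 [ 0.6636 -0.15  ]
3.7 0.032 [ 0.6536 -0.1371]
```

View pics/k2.png

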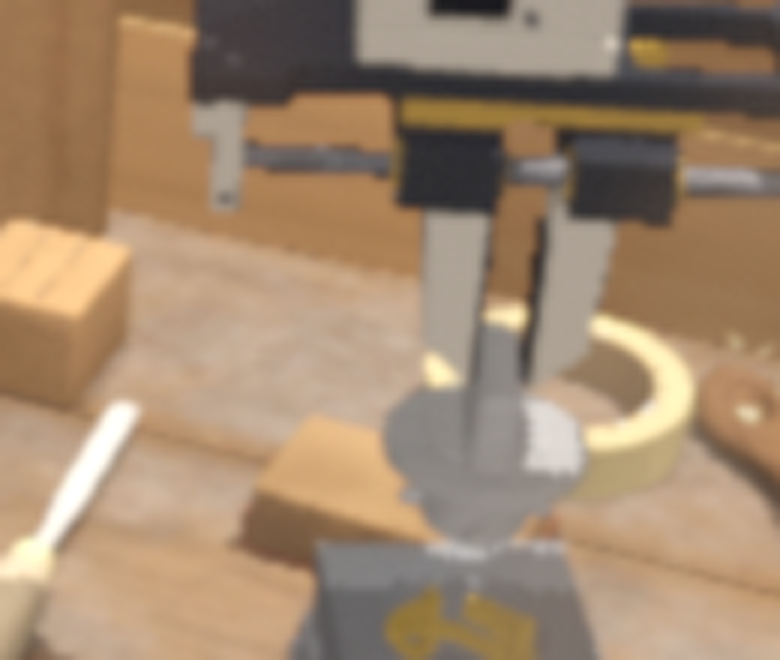

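View pics/k.png

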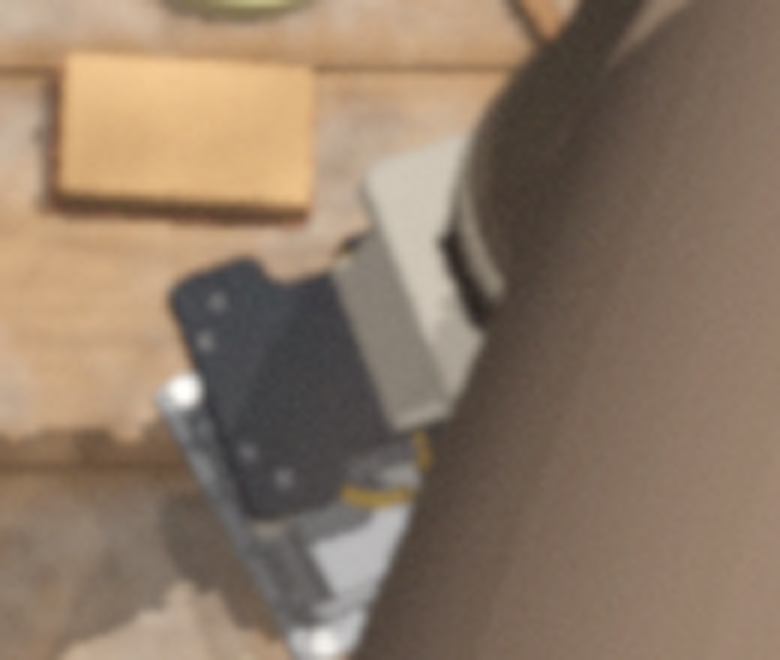

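```bash
cat > ovl.py <<'E'
from fit import *
import sys
def ovl(f,dx=0,dy=0,u0=370,v0=165,w=80,h=80,s=7):
    p,d=eyes.get_image('scene');o=arm.observe()['position']
    im=cv2.resize(p[v0:v0+h,u0:u0+w,::-1],None,fx=s,fy=s,interpolation=cv2.INTER_CUBIC)
    def C(r,z,c,col):
        for a in np.linspace(0,2*np.pi,80):
            q=proj('scene',[c[0]+r*np.cos(a),c[1]+r*np.sin(a),z]);cv2.circle(im,tuple(int(t) for t in ((q-[u0,v0]+.5)*s)),1,col,-1)
    c=o[:2]+[dx,dy]
    C(.031,o[2]-.0106,c,(0,0,255));C(.031,o[2]-.0166,c,(0,255,0));C(.0165,o[2]-.0406,c,(255,0,0))
    C(.0245,.076,(.646,-.146),(255,0,255))
    cv2.imwrite(f,im)
if __name__=='__main__': ovl(sys.argv[1],*[float(x) for x in sys.argv[2:4]])
E
python3 ovl.py pics/l.png
```

```text
(no output)
```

View pics/l.png

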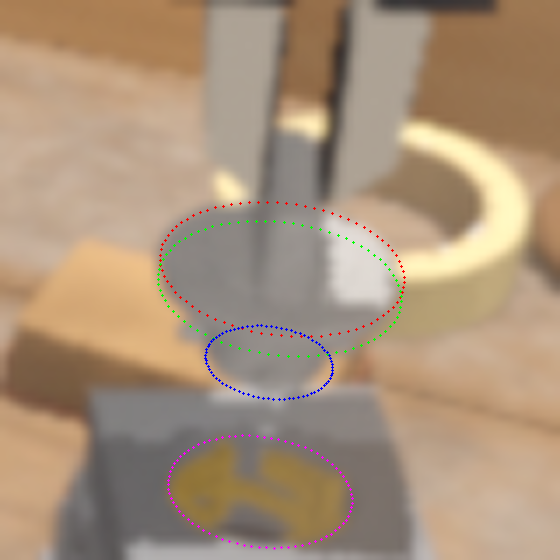

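Request:
play_rows --rows '[[[0,0,0.04],[0,0,0],-1],[[0,0,0.07],[0,0,0],-1],[[0,0,0.074],[0,0,0],-1],[[0,0,0.074],[0,0,0],-1]]'

```text
clock: 6.6
position: [0.6458, -0.1452, 0.1211]
ee_rot: [2.549, -1.835, -0.002]
force: [0.1, 0.2, -2.4]
width: 0.146
```

```bash
python3 ovl.py pics/m.png; python3 delta.py .646 -.146 .11 -71.6
```

```text
t 6.65 pos [ 0.6462 -0.1457  0.1218] yaw -71.53 tilt 0.01 j [-0.28  0.65  0.67  1.62 -0.45  1.04 -0.72] F [ 0.07 -0.14 -2.86] T [-0.061  0.172 -0.026] w 0.1403
shift [0.0005 0.0006 0.0236] turn [ 0.0001 -0.0001  0.0012]
```

View pics/m.png

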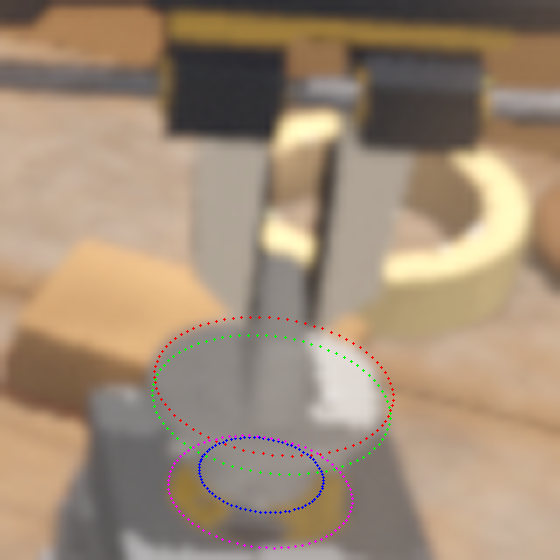

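Request:
play_rows --rows '[[[0,0,0.004],[0,0,0],-1],[[0,0,0.008],[0,0,0],-1],[[0,0,0.011],[0,0,0],-1],[[0,0,0.013],[0,0,0],-1],[[0,0,0.013],[0,0,0],-1]]' --newtons 12

```text
clock: 7.15
position: [0.6461, -0.1462, 0.1153]
ee_rot: [-2.549, 1.837, -0.0]
force: [-0.6, -1.0, -0.6]
width: 0.144
```

```bash
python3 delta.py .646 -.146 .11 -71.6
```

```text
t 7.15 pos [ 0.6461 -0.1462  0.1153] yaw -71.57 tilt 0.02 j [-0.27  0.65  0.67  1.62 -0.46  1.03 -0.71] F [-0.59 -0.96 -0.55] T [-0.083  0.25   0.051] w 0.1442
shift [-0.0004  0.0002  0.0106] turn [-0.0002 -0.0002  0.0006]
```

Request:
play_rows --rows '[[[0,0,0.002],[0,0,0],-1],[[0,0,0.004],[0,0,0],-1],[[0,0,0.004],[0,0,0],-1]]'

```text
clock: 7.45
position: [0.6459, -0.1462, 0.1131]
ee_rot: [2.548, -1.837, -0.0]
force: [-0.2, -1.1, -1.3]
width: 0.146
```

```bash
python3 delta.py .646 -.146 .11 -71.6
```

```text
t 7.45 pos [ 0.6459 -0.1462  0.1131] yaw -71.58 tilt 0.01 j [-0.27  0.65  0.67  1.62 -0.46  1.02 -0.71] F [-0.19 -1.13 -1.27] T [-0.281  0.304 -0.002] w 0.1463
shift [-0.0003 -0.0003  0.0062] turn [ 0.0001 -0.0001  0.0004]
```

Request:
play_rows --rows '[[[0,0,0.002],[0,0,0],-1],[[0,0,0.004],[0,0,0],-1],[[0,0,0.004],[0,0,0],-1]]'

```text
clock: 7.75
position: [0.6458, -0.1459, 0.1107]
ee_rot: [2.548, -1.837, -0.001]
force: [-1.1, -0.7, -2.6]
width: 0.146
```

```bash
python3 delta.py .646 -.146 .11 -71.6; python3 ovl.py pics/n.png
```

```text
t 7.75 pos [ 0.6458 -0.1459  0.1107] yaw -71.56 tilt 0.04 j [-0.27  0.66  0.67  1.63 -0.46  1.02 -0.71] F [-1.09 -0.71 -2.64] T [-0.254  0.299  0.008] w 0.1465
shift [ 0.0004 -0.0003  0.0014] turn [0.0006 0.0002 0.0007]
```

View pics/n.png

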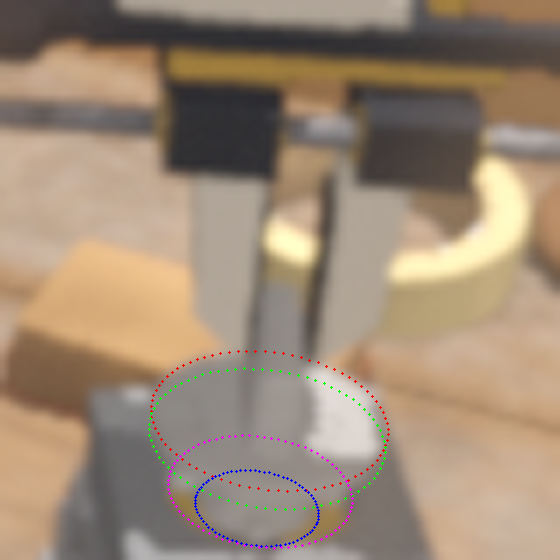

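Request:
play_rows --rows '[[[0,0,0.002],[0,0,0],-1],[[0,0,0.004],[0,0,0],-1],[[0,0,0.004],[0,0,0],-1]]'

```text
clock: 8.1
position: [0.646, -0.1459, 0.109]
ee_rot: [2.549, -1.837, -0.0]
force: [-2.0, -0.9, -1.7]
width: 0.146
```

```bash
python3 delta.py .646 -.146 .11 -71.6
```

```text
t 8.1 pos [ 0.646  -0.1459  0.109 ] yaw -71.56 tilt 0.01 j [-0.27  0.66  0.66  1.63 -0.46  1.02 -0.71] F [-1.96 -0.87 -1.72] T [-0.317  0.367 -0.005] w 0.1462
shift [ 0.0002  0.     -0.0021] turn [0.0001 0.0001 0.0007]
```

Request:
play_rows --rows '[[[0,0,0.002],[0,0,0],-1],[[0,0,0.003],[0,0,0],-1],[[0,0,0.003],[0,0,0],-1]]'

```text
clock: 8.4
position: [0.6464, -0.1461, 0.108]
ee_rot: [-2.548, 1.837, -0.001]
force: [-0.4, -0.9, 3.1]
width: 0.143
```

```bash
python3 delta.py .646 -.146 .11 -71.6
```

```text
t 8.4 pos [ 0.6464 -0.1461  0.108 ] yaw -71.56 tilt 0.05 j [-0.27  0.66  0.66  1.63 -0.46  1.01 -0.71] F [-0.36 -0.89  3.1 ] T [-0.34   0.407 -0.014] w 0.1427
shift [-0.0005  0.0007 -0.004 ] turn [-0.0007 -0.0004  0.0007]
```

Request:
play_rows --rows '[[[0,0,0.0005],[0,0,-0.05],-1],[[0,0,0.0005],[0,0,-0.1],-1],[[0,0,0.0005],[0,0,-0.1],-1]]'

```text
clock: 8.7
position: [0.6459, -0.1459, 0.1072]
ee_rot: [2.642, -1.7, -0.001]
force: [-0.9, -0.8, -1.3]
width: 0.146
```

```bash
python3 delta.py .646 -.146 .11 -71.6
```

```text
t 8.7 pos [ 0.6459 -0.1459  0.1072] yaw -65.51 tilt 0.02 j [-0.25  0.65  0.63  1.63 -0.44  1.01 -0.62] F [-0.85 -0.79 -1.25] T [-0.361  0.38   0.057] w 0.1463
shift [ 0.0002 -0.0002 -0.0056] turn [0.0002 0.0003 0.1014]
```

Request:
play_rows --rows '[[[0,0,0.001],[0,0,0],-1],[[0,0,0.002],[0,0,0],-1],[[0,0,0.002],[0,0,0],-1]]'

```text
clock: 9.0
position: [0.646, -0.1459, 0.1062]
ee_rot: [2.641, -1.702, -0.0]
force: [-0.9, -1.0, -1.7]
width: 0.149
```

```bash
python3 delta.py .646 -.146 .11 -71.6
```

```text
t 9.0 pos [ 0.646  -0.1459  0.1062] yaw -65.59 tilt 0.01 j [-0.25  0.65  0.63  1.63 -0.44  1.01 -0.62] F [-0.86 -0.96 -1.65] T [-0.374  0.394  0.037] w 0.1494
shift [ 0.0001  0.0001 -0.0075] turn [0.0002 0.     0.1001]
```

Request:
play_rows --rows '[[[0,0,0.002],[0,0,0],-1],[[0,0,0.004],[0,0,0],-1],[[0,0,0.004],[0,0,0],-1]]'

```text
clock: 9.3
position: [0.646, -0.146, 0.1042]
ee_rot: [2.641, -1.701, -0.0]
force: [-1.1, -1.9, -1.2]
width: 0.148
```

```bash
python3 delta.py .646 -.146 .11 -71.6; python3 ovl.py pics/o.png
```

```text
t 9.3 pos [ 0.646  -0.146   0.1042] yaw -65.56 tilt 0.01 j [-0.25  0.66  0.63  1.63 -0.44  1.   -0.62] F [-1.07 -1.9  -1.17] T [-0.463  0.421 -0.014] w 0.148
shift [ 0.      0.0001 -0.0116] turn [ 1.000e-04 -0.000e+00  1.006e-01]
```

View pics/o.png

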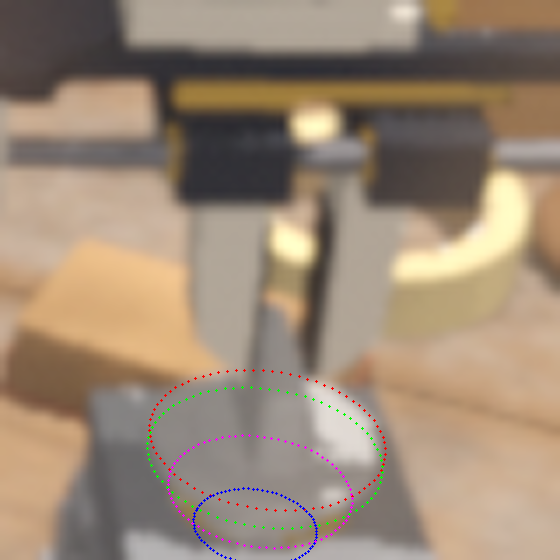

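Request:
play_rows --rows '[[[0,0,0.002],[0,0,0],-1],[[0,0,0.004],[0,0,0],-1],[[0,0,0.006],[0,0,0],-1],[[0,0,0.008],[0,0,0],-1],[[0,0,0.008],[0,0,0],-1]]'

```text
clock: 9.85
position: [0.6459, -0.1458, 0.1]
ee_rot: [2.641, -1.701, -0.001]
force: [-0.2, -1.2, -3.4]
width: 0.147
```

```bash
python3 delta.py .646 -.146 .11 -71.6
```

```text
t 9.85 pos [ 0.6459 -0.1458  0.1   ] yaw -65.56 tilt 0.03 j [-0.25  0.66  0.63  1.63 -0.45  0.99 -0.62] F [-0.24 -1.21 -3.37] T [-0.479  0.338 -0.016] w 0.1472
shift [ 0.0005 -0.0001 -0.02  ] turn [0.0004 0.0004 0.1007]
```

Next come 1 mm steps down to the floor.

Request:
play_rows --rows '[[[0,0,0.002],[0,0,0],-1],[[0,0,0.003],[0,0,0],-1],[[0,0,0.003],[0,0,0],-1]]'

```text
clock: 10.15
position: [0.646, -0.1459, 0.0988]
ee_rot: [-2.641, 1.701, 0.0]
force: [-1.2, -1.6, -3.1]
width: 0.152
```

```bash
python3 delta.py .646 -.146 .11 -71.6
```

```text
t 10.15 pos [ 0.646  -0.1459  0.0988] yaw -65.56 tilt 0.01 j [-0.25  0.66  0.63  1.64 -0.45  0.99 -0.62] F [-1.19 -1.62 -3.09] T [-0.404  0.36  -0.01 ] w 0.1516
shift [ 0.0002  0.0001 -0.0224] turn [1.000e-04 2.000e-04 1.007e-01]
```

Request:
play_rows --rows '[[[0,0,0.002],[0,0,0],-1],[[0,0,0.002],[0,0,0],-1]]'

```text
clock: 10.35
position: [0.6462, -0.1461, 0.0983]
ee_rot: [-2.641, 1.701, -0.0]
force: [-2.0, -0.3, 2.9]
width: 0.15
```

```bash
python3 delta.py .646 -.146 .11 -71.6
```

```text
t 10.35 pos [ 0.6462 -0.1461  0.0983] yaw -65.56 tilt 0.03 j [-0.25  0.66  0.63  1.64 -0.45  0.99 -0.62] F [-1.99 -0.29  2.93] T [-0.276  0.831  0.021] w 0.1497
shift [-0.0002  0.0003 -0.0233] turn [-4.000e-04 -1.000e-04  1.006e-01]
```

Request:
play_rows --rows '[[[0,0,0],[0,0,0.03],-1],[[0,0,0],[0,0,0.06],-1],[[0,0,0],[0,0,0.06],-1]]'

```text
clock: 10.65
position: [0.6462, -0.146, 0.0983]
ee_rot: [-2.584, 1.786, -0.001]
force: [-3.1, -0.4, 5.5]
width: 0.147
```

```bash
python3 delta.py .646 -.146 .0972 -71.6
```

```text
t 10.65 pos [ 0.6462 -0.146   0.0983] yaw -69.31 tilt 0.02 j [-0.26  0.67  0.65  1.64 -0.46  0.99 -0.67] F [-3.15 -0.45  5.51] T [-0.228  0.967  0.089] w 0.1472
shift [-0.0001  0.0004  0.0021] turn [-0.0003 -0.0002  0.0382]
```

Request:
play_rows --rows '[[[0,0,0.0005],[0,0,0.04],-1],[[0,0,0.0005],[0,0,0.08],-1],[[0,0,0.0005],[0,0,0.08],-1]]'

```text
clock: 10.95
position: [0.6461, -0.146, 0.098]
ee_rot: [-2.507, 1.894, -0.0]
force: [-3.5, 0.5, 6.3]
width: 0.153
```

```bash
python3 delta.py .646 -.146 .0972 -71.6
```

```text
t 10.95 pos [ 0.6461 -0.146   0.098 ] yaw -74.14 tilt 0.01 j [-0.27  0.67  0.67  1.64 -0.48  1.   -0.74] F [-3.5   0.47  6.3 ] T [-0.202  1.116 -0.031] w 0.153
shift [-0.0001  0.0002  0.0017] turn [-0.0001 -0.0001 -0.0423]
```

Request:
play_rows --rows '[[[0,0,0.0006],[0,0,0.04],-1],[[0,0,0.001],[0,0,0.08],-1],[[0,0,0.001],[0,0,0.08],-1]]'

```text
clock: 11.25
position: [0.646, -0.1461, 0.0976]
ee_rot: [2.425, -1.997, 0.0]
force: [-4.8, -0.0, 8.0]
width: 0.151
```

```bash
python3 delta.py .646 -.146 .0972 -71.6
```

```text
t 11.25 pos [ 0.646  -0.1461  0.0976] yaw -78.94 tilt 0.01 j [-0.28  0.68  0.69  1.64 -0.5   1.   -0.81] F [-4.83 -0.04  8.02] T [-0.208  1.192  0.075] w 0.1511
shift [-0.0002  0.      0.0009] turn [-1.000e-04 -2.000e-04 -1.223e-01]
```

Request:
play_rows --rows '[[[0.0,0,0.0],[0,0,0.04],-1],[[0,0,0.0],[0,0,0.08],-1],[[0,0,0.0],[0,0,0.08],-1]]'

```text
clock: 11.55
position: [0.6461, -0.146, 0.0972]
ee_rot: [2.34, -2.095, 0.0]
force: [-3.3, -1.2, 3.3]
width: 0.147
```

```bash
python3 delta.py .646 -.146 .0972 -71.6;python3 ovl.py pics/q.png
```

```text
t 11.55 pos [ 0.6461 -0.146   0.0972] yaw -83.67 tilt 0.02 j [-0.3   0.69  0.71  1.64 -0.51  1.01 -0.88] F [-3.3  -1.18  3.26] T [-0.277  0.896  0.027] w 0.1468
shift [-0.0001  0.0001 -0.0001] turn [ 1.000e-04 -3.000e-04 -2.012e-01]
```

View pics/q.png

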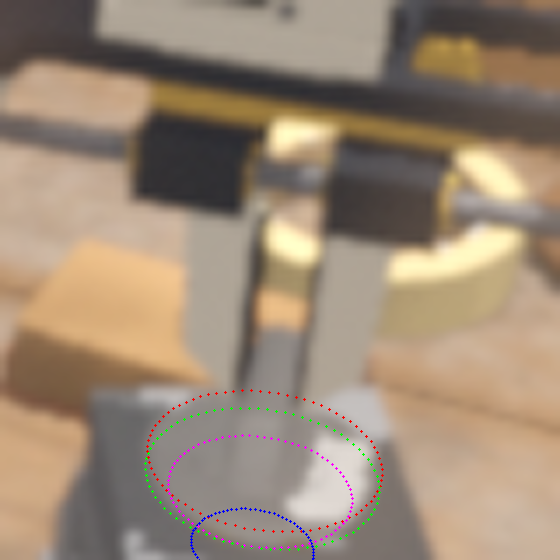

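Request:
play_rows --rows '[[[0,0,0.0006],[0,0,0.04],-1],[[0,0,0.0012],[0,0,0.08],-1],[[0,0,0.0012],[0,0,0.08],-1]]'

```text
clock: 11.9
position: [0.6461, -0.146, 0.0966]
ee_rot: [2.253, -2.19, 0.0]
force: [-3.5, -0.9, 4.7]
width: 0.149
```

```bash
python3 delta.py .646 -.146 .0972 -71.6
```

```text
t 11.9 pos [ 0.6461 -0.146   0.0966] yaw -88.37 tilt 0.01 j [-0.31  0.69  0.73  1.64 -0.53  1.01 -0.94] F [-3.51 -0.91  4.68] T [-0.26   0.913  0.014] w 0.1486
shift [-0.0001  0.0002 -0.0012] turn [-0.000e+00 -2.000e-04 -2.795e-01]
```

Request:
play_rows --rows '[[[0,0,0.0006],[0,0,0.04],-1],[[0,0,0.0012],[0,0,0.08],-1],[[0,0,0.0012],[0,0,0.08],-1]]'

```text
clock: 12.2
position: [0.6461, -0.146, 0.096]
ee_rot: [2.16, -2.282, 0.0]
force: [-4.0, -0.6, 5.1]
width: 0.151
```

```bash
python3 delta.py .646 -.146 .0972 -71.6
```

```text
t 12.2 pos [ 0.6461 -0.146   0.096 ] yaw -93.14 tilt 0.01 j [-0.32  0.7   0.76  1.64 -0.55  1.02 -1.01] F [-4.05 -0.61  5.13] T [-0.309  0.937  0.035] w 0.1509
shift [-0.      0.0002 -0.0023] turn [-1.000e-04 -2.000e-04 -3.591e-01]
```

Request:
play_rows --rows '[[[0,0,0.0006],[0,0,0.04],-1],[[0,0,0.0012],[0,0,0.08],-1],[[0,0,0.0012],[0,0,0.08],-1]]'

```text
clock: 12.5
position: [0.6461, -0.146, 0.0954]
ee_rot: [2.062, -2.37, 0.0]
force: [-4.0, -0.6, 4.6]
width: 0.144
```

```bash
python3 delta.py .646 -.146 .0972 -71.6
```

```text
t 12.5 pos [ 0.6461 -0.146   0.0954] yaw -97.94 tilt 0.01 j [-0.33  0.71  0.78  1.65 -0.56  1.02 -1.08] F [-3.99 -0.62  4.55] T [-0.284  0.99  -0.013] w 0.1438
shift [-0.      0.0001 -0.0035] turn [ 0.00e+00 -1.00e-04 -4.39e-01]
```

Request:
play_rows --rows '[[[0,0,0.0006],[0,0,0.04],-1],[[0,0,0.0012],[0,0,0.08],-1],[[0,0,0.0012],[0,0,0.08],-1]]'

```text
clock: 12.8
position: [0.646, -0.146, 0.0948]
ee_rot: [1.961, -2.454, -0.0]
force: [-3.8, -0.1, 4.1]
width: 0.146
```

```bash
python3 delta.py .646 -.146 .0972 -71.6;python3 ovl.py pics/r.png
```

```text
t 12.8 pos [ 0.646  -0.146   0.0948] yaw -102.74 tilt 0.01 j [-0.34  0.72  0.8   1.65 -0.58  1.03 -1.15] F [-3.85 -0.09  4.13] T [-0.194  1.119  0.003] w 0.1462
shift [-0.     -0.0001 -0.0047] turn [ 2.00e-04 -0.00e+00 -5.19e-01]
```

View pics/r.png

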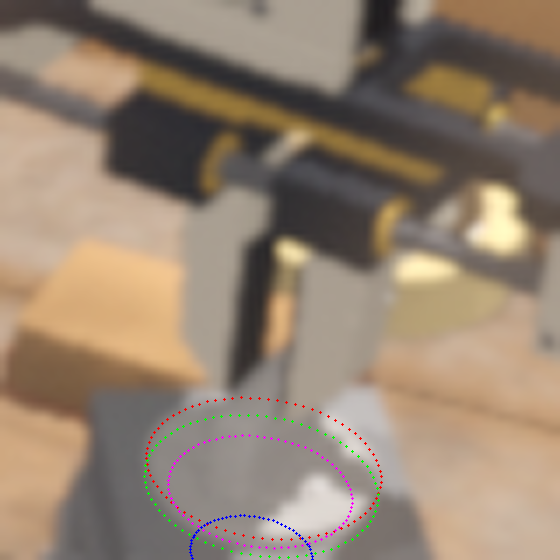

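Request:
play_rows --rows '[[[0,0,0.0004],[0,0,0.025],-1],[[0,0,0.0008],[0,0,0.05],-1],[[0,0,0.0008],[0,0,0.05],-1]]'

```text
clock: 13.15
position: [0.6459, -0.1456, 0.0945]
ee_rot: [-1.897, 2.504, 0.001]
force: [-3.9, -0.4, 5.3]
width: 0.149
```

```bash
python3 delta.py .646 -.146 .0972 -71.6
```

```text
t 13.15 pos [ 0.6459 -0.1456  0.0945] yaw -105.69 tilt 0.04 j [-0.35  0.72  0.81  1.65 -0.59  1.03 -1.19] F [-3.92 -0.39  5.29] T [0.014 1.207 0.085] w 0.1495
shift [ 0.0007 -0.0003 -0.0054] turn [ 3.000e-04  6.000e-04 -5.682e-01]
```

Request:
play_rows --rows '[[[0,0,0.0004],[0,0,0.025],-1],[[0,0,0.0008],[0,0,0.05],-1],[[0,0,0.0008],[0,0,0.05],-1]]'

```text
clock: 13.45
position: [0.6458, -0.1454, 0.0942]
ee_rot: [-1.832, 2.552, 0.002]
force: [-6.2, 1.5, 10.1]
width: 0.15
```

```bash
python3 delta.py .646 -.146 .0972 -71.6
```

```text
t 13.45 pos [ 0.6458 -0.1454  0.0942] yaw -108.68 tilt 0.07 j [-0.36  0.73  0.83  1.65 -0.6   1.04 -1.23] F [-6.23  1.54 10.09] T [0.31  1.574 0.219] w 0.1496
shift [ 0.001  -0.0009 -0.0059] turn [ 0.0007  0.001  -0.6179]
```

Request:
play_rows --rows '[[[0,0,-0.001],[0,0,0],-1],[[0,0,-0.001],[0,0,0],-1],[[0,0,-0.001],[0,0,0],-0.6],[[0,0,-0.001],[0,0,0],-0.4],[[0,0,-0.001],[0,0,0],-0.2],[[0,0,-0.001],[0,0,0],-0.2]]'

```text
clock: 14.05
position: [0.6463, -0.1459, 0.0943]
ee_rot: [-1.83, 2.553, -0.0]
force: [0.6, -0.2, -0.6]
width: 0.384
```

```bash
python3 delta.py .646 -.146 .0972 -71.6
python3 - <<'E'
from h import *
p,d=eyes.get_image('scene');crop(p,370,185,80,80,7,'pics/s.png')
W=deproj('scene',d)
for v in range(222,250,2): print(v,[ '%.3f/%.3f/%.3f'%tuple(W[v,u]) for u in (392,396,400,404,408,412)])
E
```

```text
t 14.05 pos [ 0.6463 -0.1459  0.0943] yaw -108.74 tilt 0.02 j [-0.36  0.73  0.83  1.65 -0.6   1.04 -1.23] F [ 0.65 -0.16 -0.59] T [-0.067  0.157 -0.029] w 0.3841
shift [ 0.0004  0.0006 -0.0057] turn [-3.000e-04 -1.000e-04 -6.189e-01]
222 ['0.668/-0.110/0.079', '0.673/-0.116/0.078', '0.631/-0.134/0.111', '0.632/-0.141/0.114', '0.635/-0.148/0.113', '0.645/-0.153/0.108']
224 ['0.663/-0.112/0.079', '0.660/-0.120/0.083', '0.624/-0.136/0.113', '0.625/-0.143/0.114', '0.635/-0.148/0.109', '0.649/-0.153/0.101']
226 ['0.648/-0.116/0.085', '0.652/-0.123/0.085', '0.623/-0.137/0.109', '0.624/-0.144/0.111', '0.634/-0.149/0.105', '0.649/-0.153/0.096']
228 ['0.640/-0.118/0.087', '0.644/-0.125/0.086', '0.624/-0.137/0.104', '0.623/-0.144/0.107', '0.637/-0.149/0.099', '0.650/-0.154/0.092']
230 ['0.638/-0.119/0.083', '0.641/-0.126/0.084', '0.623/-0.138/0.100', '0.622/-0.145/0.103', '0.636/-0.150/0.095', '0.648/-0.154/0.088']
232 ['0.631/-0.121/0.084', '0.633/-0.128/0.085', '0.623/-0.138/0.095', '0.625/-0.145/0.097', '0.637/-0.150/0.089', '0.643/-0.156/0.088']
234 ['0.625/-0.123/0.085', '0.626/-0.130/0.0
[... 351 characters left out ...]
/-0.160/0.084']
240 ['0.616/-0.127/0.078', '0.617/-0.134/0.080', '0.615/-0.142/0.084', '0.615/-0.149/0.086', '0.620/-0.155/0.085', '0.622/-0.162/0.086']
242 ['0.608/-0.129/0.080', '0.611/-0.136/0.080', '0.614/-0.142/0.080', '0.615/-0.149/0.082', '0.618/-0.156/0.082', '0.622/-0.163/0.082']
244 ['0.602/-0.131/0.081', '0.606/-0.137/0.080', '0.608/-0.144/0.080', '0.613/-0.150/0.079', '0.615/-0.157/0.080', '0.617/-0.164/0.080']
246 ['0.599/-0.132/0.078', '0.602/-0.139/0.078', '0.604/-0.145/0.079', '0.607/-0.152/0.079', '0.608/-0.159/0.081', '0.612/-0.166/0.081']
248 ['0.593/-0.134/0.078', '0.594/-0.141/0.080', '0.598/-0.147/0.080', '0.600/-0.154/0.081', '0.604/-0.160/0.080', '0.607/-0.167/0.080']
```

View pics/s.png

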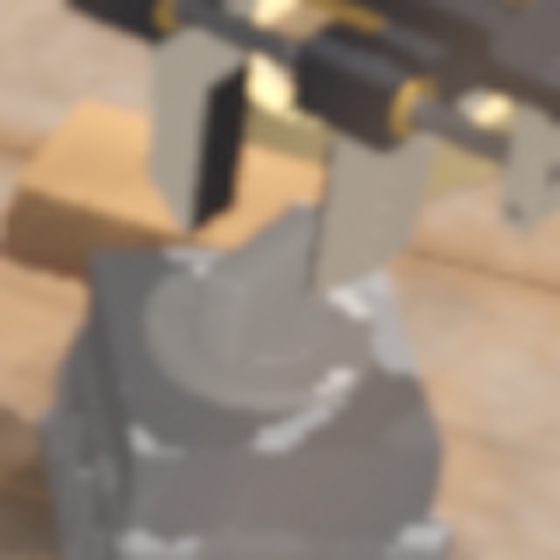

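Request:
play_rows --rows '[[[0,0,-0.02],[0,0,0],0.2],[[0,0,-0.06],[0,0,0],0.2],[[0,0,-0.14],[0,0,0],0.2],[[0,0,-0.22],[0,0,0],0.2],[[0,0.1,-0.25],[0,0,0],0.2],[[0,0.2,-0.25],[0,0,0],0.2],[[0,0.3,-0.25],[0,0,0],0.2],[[0,0.4,-0.25],[0,0,0],0.2]]'

```text
clock: 14.9
position: [0.4571, -0.0821, 0.2194]
ee_rot: [-1.829, 2.554, 0.001]
force: [0.0, -0.0, 3.0]
width: 0.599
```

```bash
python3 delta.py .646 -.146 .0972 -71.6
cat > chk.py <<'E'
from fit import *
import sys
t=sys.argv[1]
for n in('scene','top'):
    p,d=eyes.get_image(n);W=deproj(n,d);cv2.imwrite(f'pics/full_{n}{t}.png',p[:,:,::-1])
    r=np.hypot(W[...,0]-.646,W[...,1]+.146);b=W[...,2]
    a1=np.array([np.cos(.46),np.sin(.46)]);
    L=(W[...,:2]-[.646,-.146]);s=np.abs(L@a1);q=np.abs(L@np.array([-a1[1],a1[0]]))
    pad=(r>.0345)&(s<.039)&(q<.036)&(abs(b-.078)<.008); fl=(r<.028)&(abs(b-.084)<.008)
    A=np.c_[W[pad][:,:2]-[.646,-.146],np.ones(pad.sum())]
    c=np.linalg.lstsq(A,W[pad][:,2],rcond=None)[0]
    z=W[fl]; res=z[:,2]-np.c_[z[:,:2]-[.646,-.146],np.ones(len(z))]@c
    g=np.linalg.lstsq(np.c_[z[:,:2]-[.646,-.146],np.ones(len(z))],res,rcond=None)[0]
    print(n,pad.sum(),fl.sum(),'pad z',c[2].round(4),'flange top above pad',np.median(res).round(4),'rel tilt',g[:2].round(3))
    print([*circfit(n,p,(.646,-.146),.084,[.031],-1,.006)],[*circfit(n,p,(.646,-.146),.084,[.031],1,.006)])
    u,v=proj(n,[.646,-.146,.09]);crop(p,int(u)-40,int(v)-35,80,70,8,f'pics/z_{n}{t}.png')
E
python3 chk.py 1
```

```text
t 14.9 pos [ 0.4571 -0.0821  0.2194] yaw -108.77 tilt 0.04 j [-0.83  0.24  1.1   1.99 -0.25  1.05 -1.51] F [ 0.   -0.02  2.99] T [ 0.066  0.173 -0.001] w 0.5991
shift [-0.0005 -0.3989  0.2444] turn [-1.000e-04  7.000e-04 -6.195e-01]
scene 281 273 pad z 0.0791 flange top above pad 0.0066 rel tilt [-0.007 -0.002]
[(np.float64(29.0), 0.031, array([ 0.6468, -0.1449]))] [(np.float64(7.9), 0.031, array([ 0.6377, -0.1465]))]
top 386 348 pad z 0.0786 flange top above pad 0.0066 rel tilt [0.004 0.014]
[(np.float64(30.9), 0.031, array([ 0.6472, -0.146 ]))] [(np.float64(6.1), 0.031, array([ 0.6442, -0.1637]))]
```

View pics/z_scene1.png

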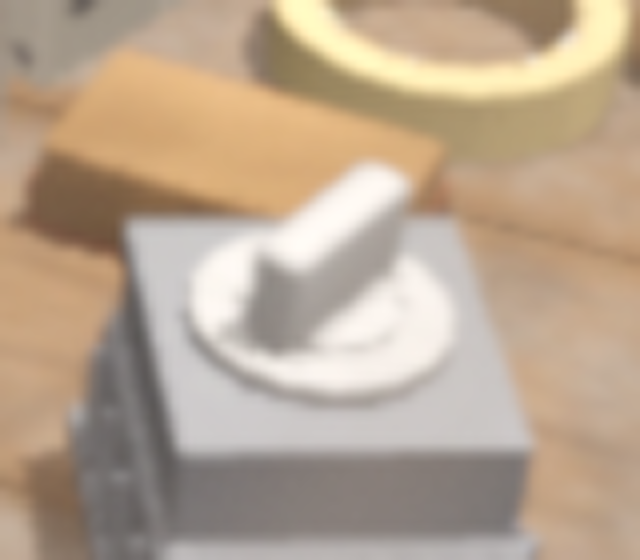

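View pics/full_top1.png

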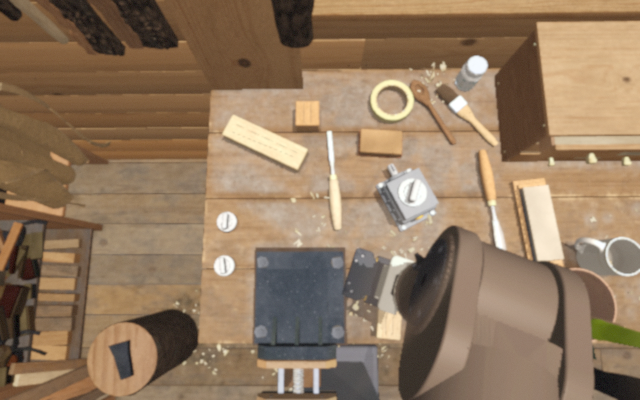

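Run:
```python
from h import *
for n in('scene','top'):
    p,d=eyes.get_image(n);W=deproj(n,d)
    C=np.array([.6467,-.1457]);L=W[...,:2]-C;r=np.hypot(L[...,0],L[...,1]);z=W[...,2]
    bar=(r<.03)&(z>.1);q=L[bar];e,v=np.linalg.eigh(np.cov(q.T));ax=v[:,1];print('bar yaw',np.degrees(np.arctan2(ax[1],ax[0])),'centre',q.mean(0),'top z',np.percentile(z[bar],[50,75]))
    nrm=np.array([-ax[1],ax[0]]);off=np.abs(L@nrm)
    fl=(r<.027)&(off>.012)&(z<.095);a1=np.array([np.cos(.46),np.sin(.46)])
    pad=(r>.035)&(np.abs(L@a1)<.039)&(np.abs(L@np.array([-a1[1],a1[0]]))<.036)&(abs(z-.078)<.006)
    print(n,fl.sum(),np.median(z[fl]),z[fl].mean(),z[fl].std(),'pad',pad.sum(),np.median(z[pad]),z[pad].mean())
```

```text
bar yaw 160.8512197288302 centre [-7.02413226e-03 -4.26305235e-05] top z [0.11136533 0.11284287]
scene 143 0.08534400527413734 0.0855785756738973 0.0013596558217028782 pad 269 0.07924130381662639 0.07925335970476838
bar yaw 162.8081991205188 centre [-0.00065354  0.00244014] top z [0.11177289 0.11312287]
top 217 0.0848863798102397 0.08495067343026005 0.0018282339706271564 pad 375 0.07854785260466196 0.07851912101230206
```

Request:
play_rows --rows '[[[0,0,-0.05],[0,0,0],0.2],[[0,0,-0.05],[0,0,0],0.2],[[0,0,-0.05],[0,0,0],0.2],[[0,0,-0.05],[0,0,0],0.2]]'

```text
clock: 15.5
position: [0.4592, -0.0829, 0.2442]
ee_rot: [1.828, -2.554, 0.001]
force: [0.0, -0.0, -0.2]
width: 0.6
```

```bash
python3 chk.py 2; python3 -c "
from cell import arm
o=arm.observe();print(o['clock'],o['position'],o['force']);print(arm.sign_off())"
```

```text
scene 275 279 pad z 0.0791 flange top above pad 0.0066 rel tilt [0.006 0.   ]
[(np.float64(28.9), 0.031, array([ 0.6468, -0.1449]))] [(np.float64(7.8), 0.031, array([ 0.6377, -0.1465]))]
top 388 341 pad z 0.0785 flange top above pad 0.0068 rel tilt [0.008 0.008]
[(np.float64(30.9), 0.031, array([ 0.6472, -0.146 ]))] [(np.float64(6.1), 0.031, array([ 0.6442, -0.1637]))]
15.6 [ 0.45869009 -0.08276097  0.24396831] [-0.31666087  0.13412289 -0.50699126]
the job is handed in; nothing more can be done
None
```

The plug is screwed into the filler hole with its flange down on the rim, and the job is handed in at about 15.6 s. Of the three plugs on the bench I used the large one, whose flange measured about 61 mm.

- **Moves:** I lowered the plug level into the hole and turned it about 6° anticlockwise. The support went, and it sank about 10 mm to the thread start. Then I turned it about 43° clockwise, following it down, until the flange bore on the rim. I eased off, let go and backed away.
- **Forces:** The measured vertical push stayed at about 10 N and the last twist at about 0.22 N m.
- **Seat:** With the grip bar masked out, the two cameras put the flange 0.1–0.4 mm above the rim. The cruder last check, which still included the bar, said 0.6–0.8 mm. All are under the 1.5 mm limit.
- **Centring and tilt:** The flange appears 1–1.4 mm off the estimated hole centre, about as close as these cameras can tell. Tilt is 0.01 rad or less.
- **At hand-in:** The arm was clear with no contact force. The chisel and the sanding block look unmoved by eye in the top picture. I had no direct reading of the thread insert's twist.

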